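Right the slumped flask, free the drooping bolt and hold the lathe guard's gate ajar

TASK

Dust has to be sucked out of the lathe guard. First stand the flask that has slumped against the gate back upright in its gap in the row, clear of the gate's swing and without upsetting its neighbours. Then lift the drooping bolt over the keeper's bent-up lip while you draw it clear, without forcing it, pull the sprung gate open a hand's breadth (about 8 cm at the latch stile) and finish holding it there, bolt still drawn: do not let go, the spring would shut it.

Things in the scene. Friction and masses are not known exactly. Their poses are not given: they have to be found in the camera images.
- guard: Fixed station: plywood baseboard 475 x 500 mm, 12 mm thick, carrying a low guard round a turning head (all under 226 mm high). Origin on the bench (z = 0), in the shut gate's front face, midway between the gate posts. x points from the robot's side through the gate into the guard, y left along the gate; yaw varies. 'Station' below means this frame.
- row_gap (a point): Middle of the flask's gap in the row, on the baseboard (z = 12 mm), station x = -113, y = +65 mm; axes as the station. The row runs along y. A batten 18 mm wide, 20 mm high runs along it on the robot's side, 35 to 53 mm from the row line. Neighbours stand in the row at -275, -125 and +125 mm along y from here, in any order.
- flask: Slumped flask: square white body 56 x 56 x 122 mm, shoulder, round grey cap 30 mm across, 170 mm in all, 210 to 420 g. Origin: centre of its underside; own z runs to the cap. It leans away from the robot, own z about 57 deg above level: underside's lower edge on the baseboard 28 mm past the row line, cap against the gate's pane. Tipped back over that edge it stands on the row line.
- flask_cap (a point): Middle of the slumped flask's cap, on its axis, 156 mm from its underside (cap 28 mm long). The gate stands close beyond it and about 35 mm higher: the body below, 56 mm wide across y, is freer to grasp. Let go within about 15 deg of upright, it settles onto its base by itself.
- flask_twin: Flask of the same shape and size, standing in the row; leave it. Origin: centre of its underside.
- tin: Plain round wax tin, 62 mm across, 62 mm high, standing in the row; leave it. Origin: centre of its underside.
- jar: Amber glass jar with a steel lid, 60 mm across, 80 mm high, standing in the row; leave it. Origin: centre of its underside.
- gate (a joint): Gate angle, rad: 0 shut, grows as the gate swings towards the robot, clockwise from above. Green steel frame with a clear pane on its front, 20 mm thick, z = 30 to 212 mm. A spring pushes it shut, about 3 N at the knob. The latch stile's edge is 325 mm from the hinge line: 8 cm open is 0.25 rad.
- gate_hinge (a point): Point of the upright hinge line at the gate's top (z = 212 mm), station x = 10, y = 165 mm, at the gate's left end.
- stile (a point): Top outer corner of the latch stile, the gate's right end, 325 mm from the hinge line, z = 212 mm. Moves with the gate.
- bolt_slide (a joint): How far the bolt is drawn, m: 0 shot, 0.050 fully drawn. Drawing goes along the gate towards the hinge (station +y when shut). It takes 2 to 3 N and stays where left. Not lifted, its nose stops against the keeper's lip by about 0.005. It is past the lip from about 0.020 and clear of the keeper, freeing the gate, from 0.026.
- bolt_lift (a joint): How far the drooping rod is raised about its tail, rad: 0 drooping (0.08 rad below level), 0.14 the most. The nose clears the lip from about 0.06. Let go, it drops again by its weight. The knob stands 110 mm from the tail: raising it 1 mm is about 0.009 rad.
- knob (a point): Middle of the bolt's upright knob: steel cylinder 18 mm across, 44 mm high on an 11 mm stem, its axis 18 mm in front of the gate's front face. It ends 22 mm above and below this point. At the start the point is at z about 239 mm, clear above the gate's top, free to pinch from above. Moves with bolt and gate. The bolt's straps stand 28 mm out from the gate's face, z = 169 to 208 mm.
- bolt_nose (a point): Rod axis at the rod's end, 172 mm from the tail; rod 12 mm thick, its end bent down 9 mm, hanging behind the lip at the start. The keeper is an open-topped steel bracket on the latch post, station y = -169 to -199 mm, with a front cheek and a 14 mm lip bent up at its gate side.
Things that resemble listed ones, but are neither listed nor needed, are in the scene too. Leave any purple or turquoise look-alike of the flask alone.

How it is judged:
On the way, in this order (a step that is already met when the one before it is completed fails the run):
1. the slumped flask stands upright in its gap in the row, let go (angle between flask's own z axis and vertical below 0.08 rad and height (world z) of flask below 0.016 m and x of flask in the frame of guard between -0.137 and -0.091 m and y of flask in the frame of guard between 0.02 and 0.11 m and contact force between the fingers and flask below 0.1 N), for 0.2 s.
2. the bolt is drawn clear of the keeper (value of joint bolt_slide above 0.024 m), for 0.05 s.
At the end, for the whole second after the job is handed in: Gate open 0.18 to 0.32 rad (6 to 10 cm at the stile), at rest, held by the fingers against its spring, bolt drawn over 15 mm; flask upright on the baseboard in its gap, within 22 mm of the row line and 45 mm of the gap's middle. Flask stood up and let go before the bolt was drawn (value of joint gate between 0.18 and 0.32 rad and velocity of joint gate between -0.05 and 0.05 rad/s and value of joint bolt_slide above 0.015 m and contact force between the fingers and gate above 1 N and contact force between flask and guard above 0.5 N and angle between flask's own z axis and vertical below 0.08 rad and height (world z) of flask below 0.016 m and x of flask in the frame of guard between -0.137 and -0.091 m and y of flask in the frame of guard between 0.02 and 0.11 m); the arm keeps its last pose, push and grip.
It fails at once if a neighbour in the row is knocked over or pushed more than 3 cm (angle between any of flask_twin, tin, jar's own z axis and vertical above 0.5 rad or distance of any of flask_twin, tin, jar from where it was at the start of the episode above 0.03 m).
It fails at once if the bolt is wrenched against its keeper with over 30 N (contact force between bolt_lift and guard above 30 N).
It also fails if it takes over 45 s, if anything falls off the work surface, if the arm or the gripper's body presses on something with over 40 N, if the wrist force passes 120 N, or if a joint passes its speed limit or range.

ROBOT

A 6-joint arm with a two-finger parallel gripper is mounted at the origin on the work surface. World frame = base frame: x ahead of the robot, y to its left, z up, the work surface at z = 0. Lengths are in m, angles in rad, forces in N, time in s.
With the tool pointing down it reaches from about 0.25 to 0.725 m from the base axis. Payload 4 kg.
Tool frame: the origin (TCP) lies on the centre line of the jaws, within the pads' length; the fingertips stand 22 mm ahead of it and the grasp point (between the pads) lies 3 mm ahead of it; z points along the fingers, y is the line along which they close (so a half turn about z gives the same grasp; the last joint's range is limited). The gripper opens to 85 mm and grips with 20 to 120 N. Pads are 22 mm wide; open, the fingers measure 114 mm over their backs; the gripper's body (76 mm by 85 mm) begins 54 mm behind the grasp point. The pads swing forward as they close: fully open they stand 13 mm farther back than shut.
Start: joints at [1.222, 0.241, 0.005, 1.335, 0, 1.571], TCP at [0.171, 0.47, 0.222] pointing down, gripper open.
Joint ranges: [-2.72, 2.72], [-1.05, 1.87], [-1.09, 1.28], [-1.99, 2.15], [-1.42, 1.44], [-3.14, 3.14]. Speed limits (rad/s): [2.79, 2.79, 3.14, 3.14, 3.14, 3.14].

INTERFACE

Orientations are given as a unit quaternion [x, y, z, w].
In Python, from workcell import bot gives the robot as it stands.
- The arm moves only by the shell command python3 -m inch 'ROWS'. ROWS is JSON, one flat list of numbers, 7 for each row, row after row: the shift along the world's x, y, z in mm, then the turn, a rotation vector about the world's x, y, z in rad, then the opening in per cent of the stroke, from 0 (shut) to 100 (fully open). A call has 1 to 8 rows; each row is the pose to reach, as a shift and turn from the pose commanded when the call began; what a row does not reach only later rows make up. A row lasts 1/12 s, in which the tool goes at most 41.7 mm and 7.16 degrees, less where a joint would pass 70% of its speed; a pose out of reach is approached as far as the arm can. A call with a gripper value outside its range is refused whole. The fingers move at their own pace and stop on an object; the grip force is fixed at half the most. Time passes only in rows, so rows that repeat a pose let the fingers close. It gives the time, the measured TCP pose, the force, the opening and the grip force at its end, in the units of the state.
- bot.get_obs(): the state, without advancing time (a new reading comes with each control period).
- bot.camera(name): name is "scene" or "top"; returns the picture (384x512x3 uint8, blue, green, red); there is no depth.
- bot.camera_info(name): a dict with "intrinsics" (3x3 intrinsics, pixels), "camera_from_world" (4x4, takes a point from world to camera coordinates). Camera axes: x right, y down, z forward; pixel columns grow to the right and rows downward; lengths in m; the calibration is good to about 2 mm. A picture is of the moment at which its call begins. camera_info takes no time and is no camera call.
- bot.job_done(): hands the job in; it is judged then, once.
Trained networks look in the newest picture that a camera, given by its name, has taken for a name from the list of things; names that differ only in an ending like _2 or _b are one class to them, and where a whole thing is asked for, a point or a joint stands for the part that bears it (a point fixed in the world has none). Each returns a list of dicts, best first, with "confidence" (0 to 1); they miss things now and then, are a little off and sometimes report something else, mostly with a low value. They report only what shows in the picture. A call takes as long as a camera call. They do not tell look-alikes from the thing itself.
- bot.silhouettes(camera, target): "mask" (384x512 bool, what is visible of it) and "uv" ([column, row] in pixels, amid what is visible of it).
- bot.spot_point(camera, target): "uv" ([column, row] in pixels: a listed point, or the origin of a listed thing).
The state is a dict: "clock": time; "joint_pos": joint angles; "joint_vel": joint speeds; "tau": joint torques, N m; "eef_pos": TCP position; "tool_rot": TCP orientation; "ft_force": force on the tool from outside, world axes, zero at the start; "ft_torque": the same for the moment, N m; "grip_width": finger opening in m; "grasp_force": force on a finger pad.
Only numpy, scipy, OpenCV 4.12 (cv2) and the standard library are available. Lean on these libraries where they do the work, as an engineer would, in place of code of your own. Each camera call takes 0.05 s, during which the arm holds its last target. There are 200 camera calls.

## Working session

There is one attempt and no reset: what is moved stays moved. The work goes in short steps, Python scripts to look and compute and a shell command to move; the robot and the scene stay as the last step left them, time stands still between calls to the robot, and variables do not carry over. Pictures are saved under pics/ and viewed, at most 10 in all, crops included, and the job is handed in when it is done.

```bash
mkdir -p pics; ls; cat > h.py <<'E'
import numpy as np, cv2, json
from workcell import bot
def P(n):
    i=bot.camera_info(n); return np.array(i["intrinsics"])@np.array(i["camera_from_world"])[:3]
def tri(uva,uvb,a="scene",b="top"):
    X=cv2.triangulatePoints(P(a),P(b),np.float64(uva).reshape(2,1),np.float64(uvb).reshape(2,1))[:,0]
    return X[:3]/X[3]
def proj(n,X):
    p=P(n)@np.append(X,1); return p[:2]/p[2]
def ray_z(n,uv,z):
    M=P(n); A=M[:,:3]; c=-np.linalg.solve(A,M[:,3]); d=np.linalg.solve(A,np.append(uv,1)); return c+d*(z-c[2])/d[2]
E
python3 - <<'E'
from h import *
o=bot.get_obs(); print({k:np.round(v,3).tolist() for k,v in o.items()})
for c in("scene","top"):
    cv2.imwrite(f"pics/{c}0.png",bot.camera(c))
    i=bot.camera_info(c); T=np.array(i["camera_from_world"]); print(c,np.round(-T[:3,:3].T@T[:3,3],3),np.array(i["intrinsics"])[0,0])
    for n in["guard","row_gap","flask","flask_cap","flask_twin","tin","jar","gate_hinge","stile","knob","bolt_nose"]:
        print(n,[(np.round(d["uv"],1).tolist(),round(float(d["confidence"]),2)) for d in bot.spot_point(c,n)][:4])
E
```

```text
pics
{'clock': 0.0, 'joint_pos': [1.222, 0.241, 0.004, 1.335, -0.0, 1.571], 'joint_vel': [-0.001, -0.001, 0.0, -0.0, -0.001, -0.0], 'tau': [-0.0, -37.231, 25.241, 0.017, 0.0, -0.0], 'eef_pos': [0.171, 0.469, 0.221], 'tool_rot': [0.173, 0.985, -0.001, -0.0], 'ft_force': [0.4, 0.169, 0.366], 'ft_torque': [0.026, 0.03, 0.026], 'grasp_force': 0.0, 'grip_width': 0.086}
scene [0.876 0.588 1.273] 466.43956111246627
guard [([198.8, 265.5], 0.62)]
row_gap [([242.1, 249.4], 0.56)]
flask [([298.2, 179.9], 0.97), ([243.4, 248.4], 0.94), ([258.3, 157.8], 0.89), ([402.1, 240.2], 0.88)]
flask_cap [([222.4, 137.5], 0.87), ([219.5, 250.9], 0.79), ([350.5, 242.3], 0.72), ([260.6, 208.6], 0.61)]
flask_twin [([244.1, 251.9], 0.73), ([273.4, 275.6], 0.71)]
tin [([199.1, 263.8], 0.35)]
jar [([177.6, 195.4], 0.62)]
gate_hinge [([234.1, 281.5], 0.97)]
stile [([144.5, 195.5], 0.65)]
knob [([161.4, 195.2], 0.71)]
bolt_nose [([153.1, 194.7], 0.49)]
top [0.294 0.111 1.092] 369.51392465825376
guard [([253.2, 141.7], 0.87)]
row_gap []
flask [([229.2, 176.3], 0.95), ([306.5, 261.7], 0.94), ([125.7, 313.7], 0.77)]
flask_cap [([162.5, 265.2], 0.97), ([256.9, 224.5], 0.76), ([362.2, 248.1], 0.69), ([224.4, 135.0], 0.67)]
flask_twin [([194.0, 184.3], 0.67)]
tin [([279.1, 175.3], 0.65), ([322.0, 120.0], 0.55)]
jar [([326.5, 169.3], 0.58)]
gate_hinge [([186.8, 118.8], 0.75), ([192.9, 186.5], 0.74)]
stile [([315.7, 105.5], 0.97)]
knob [([301.9, 110.5], 0.73)]
bolt_nose [([320.5, 118.5], 0.61)]
```

View pics/scene0.png

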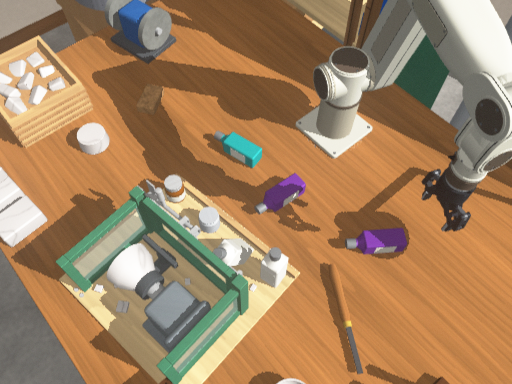

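View pics/top0.png

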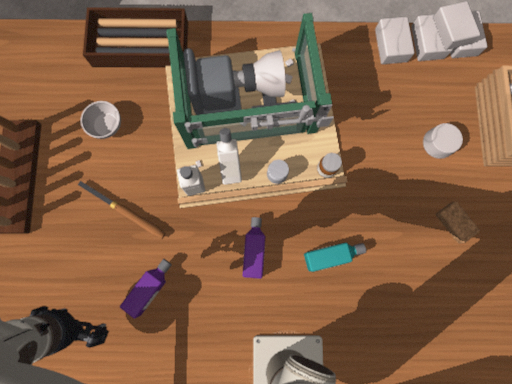

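The scene view shows the flask slumped at about (235,250) against the gate, with the jar at (174,188), the tin at (208,218), the twin at (273,268) and the knob near (161,195). In the top view the flask body is at (229,160), its cap at (225,135), the twin at (190,180), the tin at (278,171), the jar at (330,164) and the knob near (302,110).

```bash
python3 - <<'E'
from h import *
from scipy.optimize import least_squares
pts={"flask":((243.4,248.4),(229.2,176.3)),"cap":((219.5,250.9),(224.4,135)),"hinge":((234.1,281.5),(186.8,118.8)),"stile":((144.5,195.5),(315.7,105.5)),"knob":((161.4,195.2),(301.9,110.5)),"nose":((153.1,194.7),(320.5,118.5)),"guard":((198.8,265.5),(253.2,141.7)),"jar":((177.6,195.4),(326.5,169.3)),"twin":((273.4,275.6),(194,184.3)),"twin/tin":((199.1,263.8),(279.1,175.3))}
for k,(a,b) in pts.items():
    X=tri(a,b); print(k,np.round(X*1000,1), "err",np.round(proj("scene",X)-a,1))
# station fit from known points
st={"hinge":(.010,.165,.212),"stile":(.0,-.160,.212),"row":(-.113,.065,.012)}
obs=[("scene","hinge",(234.1,281.5)),("top","hinge",(186.8,118.8)),("scene","stile",(144.5,195.5)),("top","stile",(315.7,105.5)),("scene","row",(242.1,249.4))]
def W(p,s):
    c,sn=np.cos(p[2]),np.sin(p[2]); return np.array([p[0]+c*s[0]-sn*s[1],p[1]+sn*s[0]+c*s[1],s[2]])
f=lambda p:np.concatenate([proj(c,W(p,st[k]))-u for c,k,u in obs])
r=least_squares(f,[.45,.1,0],loss="soft_l1"); print(r.x,np.round(f(r.x),1))
p=r.x
for k,(a,b) in pts.items():
    X=tri(a,b); c,s=np.cos(p[2]),np.sin(p[2]); d=X[:2]-p[:2]; print(k,"station",np.round(1000*np.array([c*d[0]+s*d[1],-s*d[0]+c*d[1],X[2]]),0))
for k,s in {"gap":(-.113,.065,.012),"flaskedge":(-.085,.065,.012)}.items(): print(k,W(p,s))
S=cv2.imread("pics/scene0.png")[150:310,110:310]; T=cv2.imread("pics/top0.png")[80:210,160:350]
S=cv2.resize(S,(400*1,320),interpolation=cv2.INTER_CUBIC);T=cv2.resize(T,None,fx=400/190,fy=400/190,interpolation=cv2.INTER_CUBIC)
S=cv2.copyMakeBorder(S,0,max(0,T.shape[0]-320),0,0,0) ; T=cv2.copyMakeBorder(T,0,S.shape[0]-T.shape[0],0,0,0)
cv2.imwrite("pics/crop1.png",np.hstack([S,T]))
E
```

```text
flask [542.3 165.4  49.8] err [-0.3 -0.1]
cap [625.4 172.3 168.3] err [-0.1 -0. ]
hinge [656.1 268.1 198.8] err [-0.6 -0.1]
stile [687.7 -60.4 215.7] err [0. 0.]
knob [660.1 -18.2 243.3] err [-0.7 -0.3]
nose [663.8 -73.6 179.8] err [-1.4 -0.6]
guard [662.8  99.6  -6.8] err [-1.4 -0.5]
jar [ 572.8 -123.6    8.1] err [-0.9 -0.4]
twin [523.8 272.7  18.5] err [-0.8 -0.1]
twin/tin [ 6.162e+02 -5.000e-01 -2.580e+02] err [-1.4 -0.5]
[0.66520489 0.09932693 0.13969858] [-0.5 -4.3 -0.   0.   0.6  1.  -0.8  0.7 -3.1  0.4]
flask station [-112.   83.   50.]
cap station [-29.  78. 168.]
hinge station [ 14. 168. 199.]
stile station [  -0. -161.  216.]
knob station [ -21. -116.  243.]
nose station [ -25. -171.  180.]
guard station [-2.  1. -7.]
jar station [-123. -208.    8.]
twin station [-116.  191.   18.]
twin/tin station [ -62.  -92. -258.]
gap [0.54425483 0.14795905 0.012     ]
flaskedge [0.57198206 0.1518579  0.012     ]
```

View pics/crop1.png

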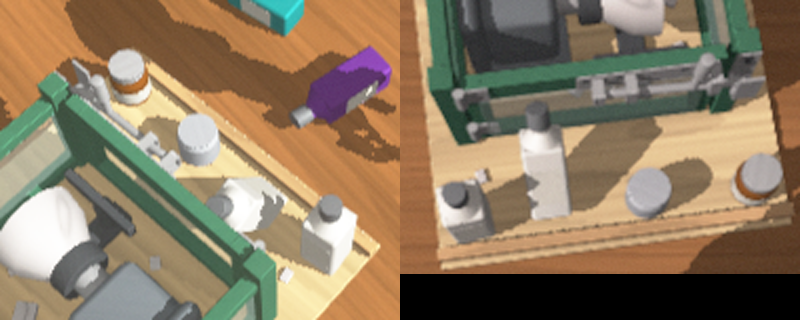

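The crop confirms the layout: the flask leans straight at the pane (cap about (225,135) in the top view), the twin and tin stand to either side of it, and the knob stands at the bolt's left part near (302,110). Next I fit the flask's pose and work out the approach.

```bash
cat >> h.py <<'E'
from scipy.spatial.transform import Rotation as R
ST=np.array([0.665,0.0993,0.1397])
def W(s,p=ST):
    c,sn=np.cos(p[2]),np.sin(p[2]); return np.array([p[0]+c*s[0]-sn*s[1],p[1]+sn*s[0]+c*s[1],s[2]])
def toolR(phi,psi):  # tilt from vertical, heading
    z=np.array([np.sin(phi)*np.cos(psi),np.sin(phi)*np.sin(psi),-np.cos(phi)]); y=np.array([-np.sin(psi),np.cos(psi),0])
    return R.from_matrix(np.array([np.cross(y,z),y,z]).T)
def go(pos,Rt,now=None):
    o=bot.get_obs(); p0,R0=(o["eef_pos"],R.from_quat(o["tool_rot"])) if now is None else now
    print("shift",np.round((np.array(pos)-p0)*1000,1),"turn",np.round((Rt*R0.inv()).as_rotvec(),3))
E
cat > m.py <<'E'
from h import *
from scipy.optimize import minimize
for c in("scene","top"):
    bot.camera(c)
ms={c:bot.silhouettes(c,"flask") for c in("scene","top")}
for c in ms: print(c,[(np.round(d["uv"]).tolist(),round(d["confidence"],2),int(d["mask"].sum())) for d in ms[c]])
m=min(ms["top"],key=lambda d:np.hypot(*(np.array(d["uv"])-(229,158))))["mask"]
def pts(v):
    x,y,yaw,t=v; a=np.array([np.cos(t)*np.cos(yaw),np.cos(t)*np.sin(yaw),np.sin(t)]); w=np.array([-np.sin(yaw),np.cos(yaw),0]); n=np.cross(a,w)
    n=n if n[2]>0 else -n
    o=np.array([x,y,.012])+.028*n
    B=[o+s*a+i*w*.028+j*n*.028 for s in(0,.122) for i in(-1,1) for j in(-1,1)]
    C=[o+s*a+.015*(np.cos(q)*w+np.sin(q)*n) for s in(.142,.170) for q in np.linspace(0,6.28,13)]
    return o,a,B,C
def iou(v):
    o,a,B,C=pts(v); im=np.zeros((384*4,512*4),np.uint8)
    for Q in(B,C,B[4:]+C[:13]):
        q=np.array([proj("top",X) for X in Q])
        if Q is not B and Q is not C: q=.6*q+.4*q.mean(0)
        cv2.fillConvexPoly(im,cv2.convexHull(np.int32(q*4+2)),1)
    im=cv2.resize(im.astype(np.float32),(512,384),interpolation=cv2.INTER_AREA)
    return -np.minimum(im,m).sum()/np.maximum(im,m).sum()
def cost(v):
    o,a,_,_=pts(v); e=W((-.085,.065,.012)); d=proj("scene",o+.156*a)-np.array([219.5,250.9])
    return iou(v)+.002*(d@d)+.5*((v[3]-np.radians(57))/.05)**2*.01+.01*((v[0]-e[0]+.139*(v[1]-e[1]))/.006)**2
b=None
e=W((-.085,.065,.012))
for dy in(0,.01,.02):
    r=minimize(cost,[e[0],e[1]+dy,.14,np.radians(57)],method="Nelder-Mead",options=dict(initial_simplex=np.array([e[0],e[1]+dy,.14,.99])+np.vstack([np.zeros(4),np.diag([.005,.01,.06,.04])]),maxiter=200))
    if b is None or r.fun<b.fun:b=r
v=b.x;o,a,_,_=pts(v);print("edge",v,"iou",-iou(v),"cost",b.fun,"origin",o,"axis",a)
g=o+.065*a;print("grasp",g)
Rt=toolR(np.radians(35),v[2]);z=Rt.as_matrix()[:,2]
for k,bk in(("pre",.10),("grasp",0)): 
    q=g-z*(.003+bk);print(k,q);go(q,Rt)
E
python3 m.py
```

```text
scene [([235.0, 252.0], 0.66, 785), ([380.0, 246.0], 0.65, 1172), ([239.0, 147.0], 0.62, 916), ([280.0, 197.0], 0.59, 1065)]
top [([253.0, 250.0], 0.71, 1084), ([227.0, 155.0], 0.67, 1003), ([256.0, 116.0], 0.65, 22433), ([331.0, 253.0], 0.62, 1141), ([141.0, 291.0], 0.6, 1315)]Traceback (most recent call last):
  File "m.py", line 29, in <module>
    r=minimize(cost,[e[0],e[1]+dy,.14,np.radians(57)],method="Nelder-Mead",options=dict(initial_simplex=np.array([e[0],e[1]+dy,.14,.99])+np.vstack([np.zeros(4),np.diag([.005,.01,.06,.04])]),maxiter=200))
    res = _minimize_neldermead(fun, x0, args, callback, bounds=bounds,
                               **options)
    fxr = func(xr)
    fx = function(np.copy(x), *(wrapper_args + args))
  File "m.py", line 25, in cost
    return iou(v)+.002*(d@d)+.5*((v[3]-np.radians(57))/.05)**2*.01+.01*((v[0]-e[0]+.139*(v[1]-e[1]))/.006)**2
           ~~~^^^
  File "m.py", line 18, in iou
    q=np.array([proj("top",X) for X in Q])
                ~~~~^^^^^^^^^
  File "h.py", line 9, in proj
    p=P(n)@np.append(X,1); return p[:2]/p[2]
      ~^^^
  File "h.py", line 4, in P
    i=bot.camera_info(n); return np.array(i["intrinsics"])@np.array(i["camera_from_world"])[:3]
ValueError: time passes only in moves, steps and waits
```

```bash
sed -i 's/^import numpy.*/&\nfrom functools import lru_cache/; s/^def P(n)/@lru_cache\ndef P(n)/' h.py; python3 m.py
```

```text
scene [([238.0, 146.0], 0.84, 892), ([282.0, 194.0], 0.83, 1102), ([381.0, 245.0], 0.77, 1208), ([235.0, 252.0], 0.64, 794)]
top [([227.0, 154.0], 0.93, 1028), ([144.0, 291.0], 0.77, 1296), ([256.0, 248.0], 0.73, 1011), ([331.0, 255.0], 0.68, 1150), ([299.0, 118.0], 0.2, 335)]
edge [0.57234072 0.16247661 0.13606528 1.03491123] iou 0.93117267 cost -0.9224719061788189 origin [0.54848836 0.15921095 0.02629686] axis [0.50588296 0.06926106 0.85981703]
grasp [0.58137075 0.16371292 0.08218497]
pre [0.52283841 0.15569919 0.16655763]
shift [ 351.9 -314.2  -55.4] turn [-0.065 -0.613  0.47 ]
grasp [0.57966592 0.16347951 0.08464243]
shift [ 408.8 -306.4 -137.4] turn [-0.065 -0.613  0.47 ]
```

```bash
python3 -m inch '[25,-30,20,0,0,0.04,100, 60,-70,40,-0.01,-0.1,0.1,100, 90,-110,55,-0.02,-0.2,0.18,100, 120,-150,60,-0.03,-0.28,0.25,100, 150,-190,60,-0.04,-0.36,0.31,100, 180,-225,60,-0.05,-0.44,0.36,100, 210,-260,50,-0.06,-0.52,0.42,100, 240,-290,40,-0.065,-0.61,0.47,100]'
sed -i 's/^b=None/if 0:pass/' m.py; python3 -c "
from h import *
g=np.array([.5814,.1637,.0822]);Rt=toolR(np.radians(35),.136);z=Rt.as_matrix()[:,2]
go(g-z*.103,Rt);go(g-z*.003,Rt);print(bot.get_obs()['joint_pos'])"
```

```text
clock: 2.27
eef_pos: [0.376, 0.2196, 0.2723]
tool_rot: [-0.067, 0.951, 0.021, 0.302]
ft_force: [1.3, 1.1, -0.7]
grip_width: 0.0855
grasp_force: 0.0
shift [ 146.9  -63.9 -105.8] turn [-0.     0.004 -0.005]
shift [ 203.7  -56.1 -187.7] turn [-0.     0.004 -0.005]
[ 0.77774691 -0.31595353 -0.57771644  0.79278798 -0.35036753  0.54369178]
```

```bash
python3 -m inch '[0,0,0,0,0,0,100,0,0,0,0,0,0,100]'
python3 -c "
from h import *
g=np.array([.5814,.1637,.0822]);Rt=toolR(np.radians(35),.136);z=Rt.as_matrix()[:,2]
go(g-z*.103,Rt);go(g-z*.003,Rt);print(bot.get_obs()['joint_pos'])"
```

```text
clock: 2.43
eef_pos: [0.373, 0.2154, 0.267]
tool_rot: [-0.063, 0.953, 0.018, 0.297]
ft_force: [-0.0, 0.6, 1.3]
grip_width: 0.0853
grasp_force: 0.0
shift [ 149.9  -59.7 -100.5] turn [ 0.003 -0.007  0.005]
shift [ 206.7  -51.9 -182.4] turn [ 0.003 -0.007  0.005]
[ 0.77499222 -0.3149227  -0.58403187  0.79883466 -0.34949706  0.55264366]
```

```bash
python3 -m inch '[30,-30,-10,0,0,0,100, 60,-45,-25,0,0,0,100, 90,-55,-45,0,0,0,100, 120,-60,-70,0,0,0,100, 150,-60,-100,0,0,0,100, 150,-60,-100,0,0,0,100, 150,-60,-100,0,0,0,100, 150,-60,-100,0,0,0,100]'
python3 -c "
from h import *
g=np.array([.5814,.1637,.0822]);Rt=toolR(np.radians(35),.136);z=Rt.as_matrix()[:,2]
go(g-z*.103,Rt);go(g-z*.003,Rt);print(bot.get_obs()['joint_pos'])
T=bot.camera('top');S=bot.camera('scene')
cv2.imwrite('pics/p2.png',np.hstack([cv2.resize(T[60:260,130:330],(400,400)),cv2.resize(S[130:330,150:350],(400,400))]))"
```

```text
clock: 3.1
eef_pos: [0.5257, 0.1615, 0.171]
tool_rot: [-0.066, 0.952, 0.021, 0.299]
ft_force: [0.4, -0.2, 0.1]
grip_width: 0.0854
grasp_force: 0.0
shift [-2.9 -5.8 -4.4] turn [-0.    -0.003 -0.002]
shift [ 54.    2.  -86.3] turn [-0.    -0.003 -0.002]
[ 0.37386729 -0.00905352 -0.63317861  0.35195075 -0.13363962  0.19537621]
```

View pics/p2.png

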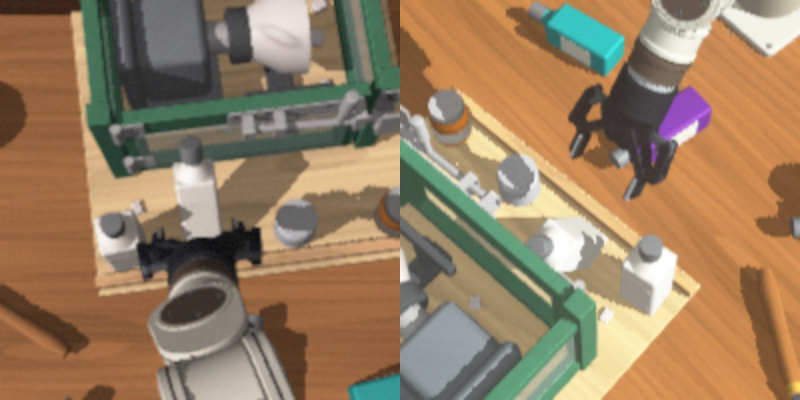

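In this picture the open gripper straddles the flask body (about (195,200) left) with the fingers between the twin and the tin, so it is aligned. I advance along the tool axis.

```bash
python3 -m inch '[-2,-5,-4,0,0,0,100, 8,-4,-20,0,0,0,100, 20,-3,-36,0,0,0,100, 31,-1,-53,0,0,0,100, 42,0,-69,0,0,0,100, 50,1,-80,0,0,0,100, 54,2,-86,0,0,0,100, 54,2,-86,0,0,0,100]'
python3 -m inch '[0,0,0,0,0,0,60,0,0,0,0,0,0,30,0,0,0,0,0,0,20,0,0,0,0,0,0,20,0,0,0,0,0,0,20,0,0,0,0,0,0,20]'
python3 -c "
from h import *
g=np.array([.5814,.1637,.0822]);Rt=toolR(np.radians(35),.136);z=Rt.as_matrix()[:,2]
go(g-z*.003,Rt)"
```

```text
clock: 3.87
eef_pos: [0.5787, 0.1622, 0.0846]
tool_rot: [-0.065, 0.952, 0.021, 0.299]
ft_force: [-0.1, -0.0, 0.3]
grip_width: 0.0857
grasp_force: 0.0
clock: 4.37
eef_pos: [0.5788, 0.1629, 0.0862]
tool_rot: [-0.065, 0.952, 0.021, 0.3]
ft_force: [-4.5, 1.4, 5.7]
grip_width: 0.0543
grasp_force: 61.7
shift [ 0.9  0.5 -1.6] turn [-0.001 -0.001 -0.002]
```

```bash
python3 -c "
from h import *
c=np.array([.5723,.1625,.012]);p=np.array([.5787,.1626,.0848]);ps=.136
for d in(4,8,12,16,20,24,28,30,31,33):
    rv=np.radians(d)*np.array([np.sin(ps),-np.cos(ps),0]);q=c+R.from_rotvec(rv).apply(p-c)
    print(d,np.round((q-p)*1000,1),np.round(rv,3))"
```

```text
4 [-5.  -0.7  0.3] [ 0.009 -0.069  0.   ]
8 [-10.1  -1.4   0.2] [ 0.019 -0.138  0.   ]
12 [-15.1  -2.1  -0.3] [ 0.028 -0.208  0.   ]
16 [-20.1  -2.8  -1.1] [ 0.038 -0.277  0.   ]
20 [-25.   -3.4  -2.2] [ 0.047 -0.346  0.   ]
24 [-29.9  -4.1  -3.7] [ 0.057 -0.415  0.   ]
28 [-34.6  -4.7  -5.5] [ 0.066 -0.484  0.   ]
30 [-36.9  -5.1  -6.6] [ 0.071 -0.519  0.   ]
31 [-38.   -5.2  -7.1] [ 0.073 -0.536  0.   ]
33 [-40.3  -5.5  -8.3] [ 0.078 -0.571  0.   ]
```

```bash
python3 -m inch '[-1,0,3,0,0,0,20, -5,-1,4,0.009,-0.069,0,20, -10,-1,4,0.019,-0.138,0,20, -15,-2,3,0.028,-0.208,0,20, -20,-3,2,0.038,-0.277,0,20, -25,-3,1,0.047,-0.346,0,20, -30,-4,0,0.057,-0.415,0,20, -30,-4,0,0.057,-0.415,0,20]'
python3 -m inch '[-2,0,-1,0.005,-0.035,0,20,-5,-1,-2,0.009,-0.069,0,20,-8,-1,-3,0.014,-0.104,0,20,-8,-1,-3,0.014,-0.12,0,20,-8,-1,-3,0.014,-0.12,0,20]'
python3 -c "
from h import *
T=bot.camera('top');S=bot.camera('scene')
cv2.imwrite('pics/p3.png',np.hstack([cv2.resize(T[60:260,130:330],(400,400)),cv2.resize(S[130:330,150:350],(400,400))]))"
```

```text
clock: 5.03
eef_pos: [0.5571, 0.1625, 0.0853]
tool_rot: [-0.059, 0.871, 0.032, 0.487]
ft_force: [-0.2, 0.6, -3.9]
grip_width: 0.0546
grasp_force: 65.4
clock: 5.45
eef_pos: [0.5778, 0.1754, 0.085]
tool_rot: [-0.056, 0.846, 0.03, 0.529]
ft_force: [-0.2, 0.3, -4.0]
grip_width: 0.0545
grasp_force: 65.4
```

View pics/p3.png

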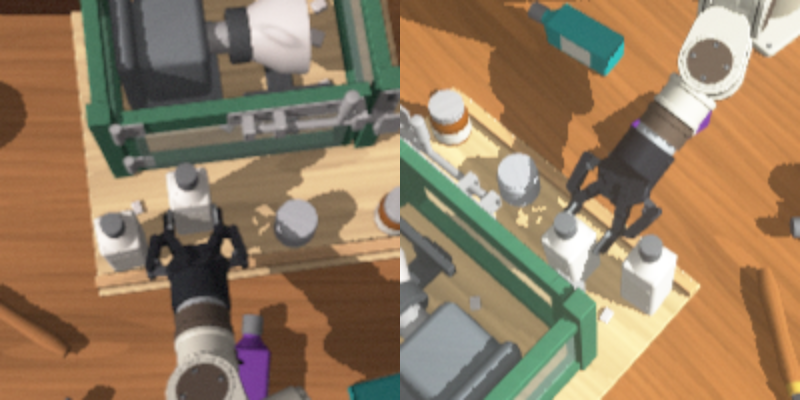

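The flask is nearly upright in the grip (cap at (187,180) left), neighbours untouched. The arm reached its limits, pushing the tool about 35 mm forward of what I asked; I check joints and tilt.

```bash
python3 -c "
from h import *
o=bot.get_obs();print(np.round(o['joint_pos'],3),o['eef_pos'])
z=R.from_quat(o['tool_rot']).as_matrix();print(np.degrees(np.arccos(-z[2,2])),z)
Rr=R.from_quat(o['tool_rot'])*R.from_quat([-0.065,0.952,0.021,0.3]).inv();print(Rr.as_rotvec())
o0=np.array([.5485,.1592,.0263]);a=np.array([.506,.069,.860]);p=np.array([.5788,.1629,.0862])
print('flask org',o['eef_pos']+Rr.apply(o0-p),'axis',Rr.apply(a))
"
```

```text
[ 0.441  0.554 -1.087 -1.166 -0.286  0.135] [0.5777152  0.17505327 0.08591395]
64.00360668130564 [[-0.43393915 -0.12518335  0.89220286]
 [-0.06234287  0.99209827  0.1088779 ]
 [-0.89878261 -0.0083761  -0.43831457]]
[ 0.05711668 -0.50329053 -0.00902458]
flask org [0.58008176 0.17519116 0.01872637] axis [0.02811021 0.01226047 0.99972821]
```

```bash
python3 -m inch '[1,0,-2,0,0,0,20,2,0,-4,0,0,0,20,2,0,-6,0,0,0,20,2,0,-6,0,0,0,20]'
python3 -c "
from h import *
o=bot.get_obs();print(np.round(o['joint_pos'],3),o['eef_pos'],o['ft_force'])
Rr=R.from_quat(o['tool_rot'])*R.from_quat([-0.065,0.952,0.021,0.3]).inv()
o0=np.array([.5485,.1592,.0263]);a=np.array([.506,.069,.860]);p=np.array([.5788,.1629,.0862])
print('flask org',o['eef_pos']+Rr.apply(o0-p),'axis',Rr.apply(a))
"
```

```text
clock: 5.88
eef_pos: [0.5811, 0.1754, 0.0822]
tool_rot: [-0.055, 0.845, 0.03, 0.532]
ft_force: [-2.6, -0.6, 1.0]
grip_width: 0.0546
grasp_force: 65.8
[ 0.438  0.579 -1.084 -1.195 -0.285  0.133] [0.58110621 0.17537421 0.08221525] [-2.63473542 -0.59309497  1.01061981]
flask org [0.58389291 0.17566455 0.01504427] axis [0.02186708 0.00994834 0.99990993]
```

```bash
python3 -m inch '[0,0,0,0,0,0,75,0,0,0,0,0,0,80,0,0,0,0,0,0,85,0,0,0,0,0,0,85,0,0,10,0,0.03,0,85,0,0,30,0,0.06,0,85,0,0,50,0,0.09,0,85,0,0,70,0,0.12,0,85]'
python3 -m inch '[0,0,20,0,0.1,0,85,0,0,45,0,0.15,0,85,0,0,75,-0.01,0.2,0,85,0,0,100,-0.02,0.25,0,85,0,0,120,-0.02,0.3,0,85,0,0,120,-0.02,0.35,0,85,0,0,120,-0.02,0.35,0,85]'
python3 - <<'E'
from h import *
T=bot.camera('top');S=bot.camera('scene')
cv2.imwrite('pics/p4.png',np.hstack([cv2.resize(T[60:260,130:330],(400,400)),cv2.resize(S[130:330,150:350],(400,400))]))
for c in("scene","top"):
    for n in("flask_cap","flask"): print(c,n,[(np.round(d["uv"],1).tolist(),round(d["confidence"],2)) for d in bot.spot_point(c,n)])
E
```

```text
clock: 6.55
eef_pos: [0.5797, 0.1751, 0.1512]
tool_rot: [-0.053, 0.876, 0.033, 0.478]
ft_force: [1.5, 1.0, -0.7]
grip_width: 0.0725
grasp_force: 0.0
clock: 7.13
eef_pos: [0.5844, 0.1763, 0.2812]
tool_rot: [-0.05, 0.944, 0.035, 0.323]
ft_force: [1.9, 0.9, 0.6]
grip_width: 0.0728
grasp_force: 0.0
scene flask_cap [([261.5, 208.7], 0.74), ([349.8, 242.8], 0.64), ([218.4, 134.5], 0.61), ([235.3, 241.5], 0.57)]
scene flask [([402.8, 241.8], 0.85), ([236.8, 263.4], 0.78), ([299.4, 180.3], 0.7), ([257.8, 157.6], 0.64)]
top flask_cap [([359.5, 251.7], 0.68), ([163.8, 267.8], 0.66)]
top flask [([127.9, 313.1], 0.83), ([307.5, 261.6], 0.61)]
```

View pics/p4.png

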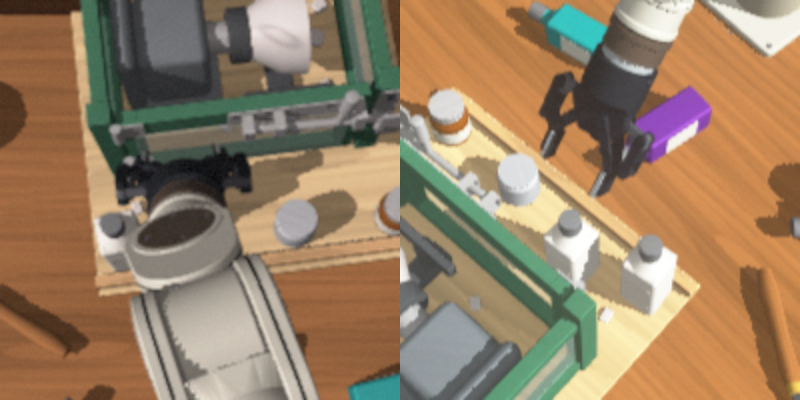

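The flask stands upright, cap at (235,241) in the full scene frame, just too near the gate. I will take the cap from above and move it back onto the row line.

```bash
python3 - <<'E'
from h import *
c=ray_z("scene",(235.3,241.5),.168); b=ray_z("scene",(236.8,263.4),.012); print(c,b)
x=np.array([*(c[:2]),.168]); Rt=toolR(0,ST[2]); d=W((-.113,.075,0))
go(x+[0,0,.083],Rt); go(x+[0,0,.003],Rt); print("drag",(d[:2]-c[:2])*1000)
E
```

```text
[0.57761549 0.17831506 0.168     ] [0.57622225 0.17664146 0.012     ]
shift [ -1.4   3.3 -17.1] turn [-0.112  0.639  0.03 ]
shift [ -1.4   3.3 -97.1] turn [-0.112  0.639  0.03 ]
drag [-34.95807752 -20.48053154]
```

```bash
python3 -m inch '[0,1,0,-0.02,0.12,0.005,85,0,2,0,-0.04,0.24,0.01,80,0,3,0,-0.063,0.36,0.015,70,-1,3,-5,-0.084,0.48,0.02,70,-1,3,-10,-0.1,0.58,0.025,70,-1,3,-17,-0.112,0.639,0.03,70,-1,3,-17,-0.112,0.639,0.03,70,-1,3,-17,-0.112,0.639,0.03,70]'
python3 -c "
from h import *
go([.5776,.178,.171],toolR(0,ST[2]))"
```

```text
clock: 8.1
eef_pos: [0.5794, 0.1784, 0.2504]
tool_rot: [-0.07, 0.998, -0.0, -0.0]
ft_force: [-1.8, 0.0, 0.4]
grip_width: 0.0602
grasp_force: 0.0
shift [ -1.8  -0.4 -79.4] turn [ 0.    -0.     0.001]
```

```bash
python3 -m inch '[-2,0,-20,0,0,0,70,-2,0,-45,0,0,0,70,-2,0,-65,0,0,0,70,-2,0,-79,0,0,0,70,-2,0,-79,0,0,0,70]'
python3 -m inch '[0,0,0,0,0,0,40,0,0,0,0,0,0,20,0,0,0,0,0,0,10,0,0,0,0,0,0,10,0,0,0,0,0,0,10,0,0,0,0,0,0,10]'
```

```text
clock: 8.52
eef_pos: [0.5741, 0.1777, 0.1721]
tool_rot: [-0.07, 0.998, -0.0, -0.0]
ft_force: [-0.3, -0.5, -0.6]
grip_width: 0.0595
grasp_force: 0.0
clock: 9.02
eef_pos: [0.5779, 0.1785, 0.1757]
tool_rot: [-0.07, 0.998, 0.001, 0.003]
ft_force: [0.8, -0.2, 0.1]
grip_width: 0.0084
grasp_force: 0.0
```

```bash
python3 - <<'E'
from h import *
T=bot.camera('top');S=bot.camera('scene')
cv2.imwrite('pics/p5.png',np.hstack([cv2.resize(T[80:200,150:270],(400,400)),cv2.resize(S[170:290,170:290],(400,400),interpolation=cv2.INTER_CUBIC)]))
E
```

```text
(no output)
```

View pics/p5.png

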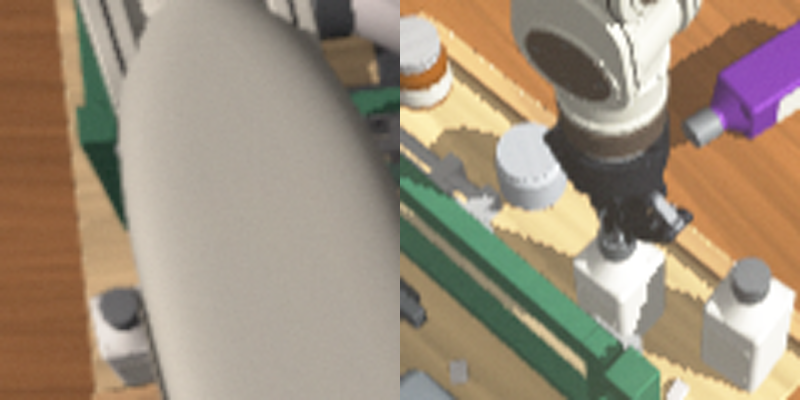

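```bash
python3 - <<'E'
from h import *
S=cv2.imread('pics/p5.png')[:,400:]
f=lambda X:np.int32((proj("scene",X)-[170,170]+.5)/.3)
def draw(x,y,yaw,col):
    for z in(.012,.134):
        q=np.array([f([x+.028*(np.cos(yaw)*i-np.sin(yaw)*j),y+.028*(np.sin(yaw)*i+np.cos(yaw)*j),z]) for i,j in((1,1),(1,-1),(-1,-1),(-1,1))]); cv2.polylines(S,[q],1,col,1)
    for z in(.154,.182):
        q=np.array([f([x+.015*np.cos(t),y+.015*np.sin(t),z]) for t in np.linspace(0,6.28,20)]); cv2.polylines(S,[q],1,col,1)
S=cv2.resize(S,(600,600)); f0=f; f=lambda X:np.int32(f0(X)*1.5)
draw(.5776,.178,.14,(0,0,255))
p=bot.get_obs()["eef_pos"]
for z in(.022,0,-.03): cv2.circle(S,tuple(int(v) for v in f(p-[0,0,z])),3,(0,255,0),-1)
cv2.imwrite('pics/p6.png',S)
E
```

```text
(no output)
```

View pics/p6.png

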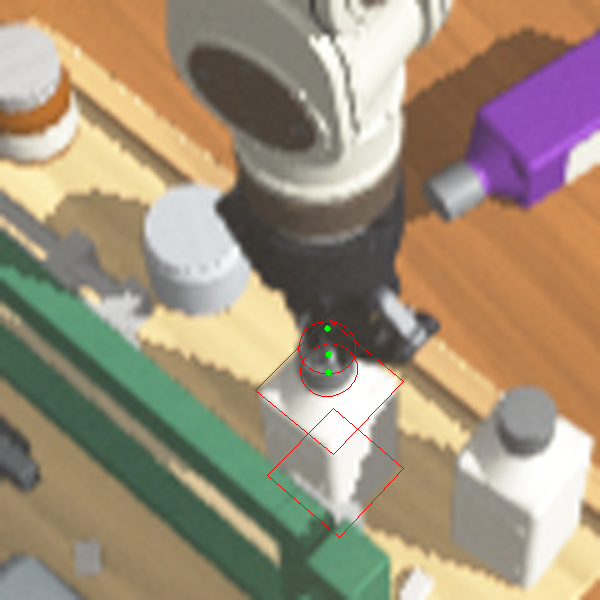

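The overlay shows the pads closed empty beside the cap (cap about (328,370) in that view, model drawn in red). So the cap slipped or stood off the pads; I open, rise, swing aside and re-measure in both views.

```bash
python3 -m inch '[0,0,0,0,0,0,70,0,0,0,0,0,0,70,0,0,0,0,0,0,70,0,0,30,0,0,0,70,0,0,60,0,0,0,70,0,0,90,0,0,0,70,0,-30,100,0,0,0,70,0,-70,100,0,0,0,70]'
python3 -m inch '[-40,-30,0,0,0,0,70,-80,-60,0,0,0,0,70,-120,-100,0,0,0,0,70,-160,-140,0,0,0,0,70,-190,-180,0,0,0,0,70,-220,-220,0,0,0,0,70]'
python3 - <<'E'
from h import *
T=bot.camera('top');S=bot.camera('scene')
cv2.imwrite('pics/p7.png',np.hstack([cv2.resize(T[80:220,160:300],(400,400),interpolation=cv2.INTER_CUBIC),cv2.resize(S[180:320,180:320],(400,400),interpolation=cv2.INTER_CUBIC)]))
for c in("scene","top"):
    for n in("flask_cap","flask","flask_twin"): print(c,n,[(np.round(d["uv"],1).tolist(),round(d["confidence"],2)) for d in bot.spot_point(c,n)])
E
```

```text
clock: 9.78
eef_pos: [0.5794, 0.1108, 0.279]
tool_rot: [-0.072, 0.997, 0.001, 0.006]
ft_force: [0.9, -1.1, 0.2]
grip_width: 0.0599
grasp_force: 0.0
clock: 10.28
eef_pos: [0.3952, -0.0637, 0.2752]
tool_rot: [-0.07, 0.998, 0.0, 0.002]
ft_force: [0.1, -1.0, 0.3]
grip_width: 0.0597
grasp_force: 0.0
scene flask_cap [([220.1, 135.6], 0.64), ([349.7, 241.8], 0.62), ([258.6, 210.3], 0.57)]
scene flask [([300.1, 179.6], 0.84), ([403.1, 243.2], 0.81), ([237.9, 262.5], 0.56), ([256.4, 156.3], 0.56)]
scene flask_twin [([271.4, 276.8], 0.61)]
top flask_cap [([257.0, 223.0], 0.84), ([161.0, 264.9], 0.82), ([221.3, 153.6], 0.7), ([358.6, 247.2], 0.61)]
top flask [([224.0, 168.1], 0.93), ([251.0, 275.5], 0.81), ([128.0, 311.1], 0.59), ([307.2, 261.4], 0.56)]
top flask_twin [([195.0, 186.3], 0.71)]
```

View pics/p7.png

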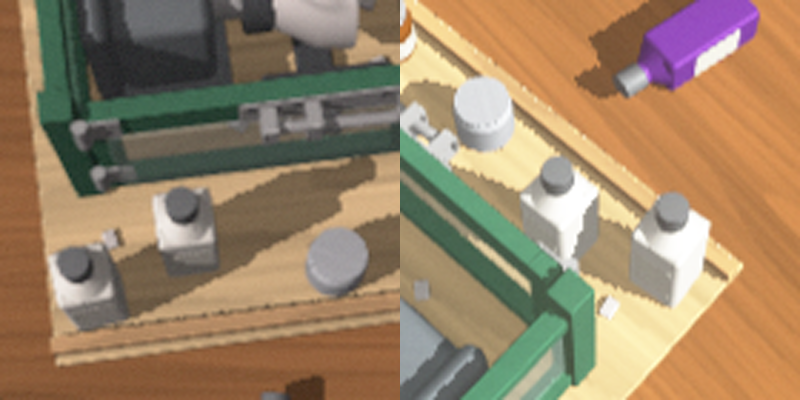

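```bash
python3 - <<'E'
from h import *
for k,a,b in(("captop",(235,240.2),(223.6,151.8)),("captop2",(235,240.2),(222.5,152.5)),("org",(237.9,262.5),(224,168.1)),("twin",(271.4,276.8),(195,186.3))):
    X=tri(a,b);print(k,X,proj("scene",X)-a)
t=ray_z("top",(223.6,151.8),.182);s=ray_z("scene",(235,240.2),.182);print(t,s)
m=ray_z("top",(224,168.1),.012);n=ray_z("scene",(237.9,262.5),.012);print(m,n)
print(bot.get_obs()["eef_pos"])
E
```

```text
captop [0.57758594 0.1750999  0.17149773] [-0.51912157 -0.13410317]
captop2 [0.57692833 0.17628256 0.17175353] [-0.03536587 -0.00893407]
org [0.57471843 0.1808815  0.02415948] [0.14468199 0.03402184]
twin [0.52400151 0.26910926 0.00064995] [0.1011517  0.01725622]
[0.57573775 0.17266172 0.182     ] [0.57965943 0.18019108 0.182     ]
[0.57748039 0.18220449 0.012     ] [0.57203437 0.17656615 0.012     ]
[ 0.39784895 -0.06212887  0.27493756]
```

The flask stands upright at about (0.577, 0.177) in both views (cap (224,152) top, (235,240) scene), unmoved. I come down again, wide open and deeper, so the pads take either the cap or the body.

```bash
python3 -m inch '[25,30,0,0,0,0,100,50,60,0,0,0,0,100,75,95,0,0,0,0,100,100,130,0,0,0,0,100,125,165,0,0,0,0,100,150,200,0,0,0,0,100,180,240,-10,0,0,0,100,180,240,-10,0,0,0,100]'
python3 -m inch '[0,0,0,0,0,0,100,0,0,0,0,0,0,100,0,0,0,0,0,0,100]'
python3 -c "
from h import *
go([.577,.177,.140],toolR(0,ST[2]))"
```

```text
clock: 11.35
eef_pos: [0.579, 0.1835, 0.2619]
tool_rot: [-0.073, 0.997, 0.001, 0.001]
ft_force: [-1.2, 0.1, -0.5]
grip_width: 0.0855
grasp_force: 0.0
clock: 11.6
eef_pos: [0.5765, 0.1773, 0.2646]
tool_rot: [-0.07, 0.998, 0.0, 0.001]
ft_force: [-0.9, 0.2, 0.1]
grip_width: 0.0855
grasp_force: 0.0
shift [   0.5   -0.3 -124.6] turn [-0.     0.002 -0.001]
```

```bash
python3 -m inch '[0,0,-30,0,0,0,100,0,0,-60,0,0,0,100,0,0,-85,0,0,0,100,0,0,-105,0,0,0,100,0,0,-115,0,0,0,100,0,0,-124,0,0,0,100,0,0,-124,0,0,0,100]'
python3 -m inch '[0,0,0,0,0,0,70,0,0,0,0,0,0,50,0,0,0,0,0,0,20,0,0,0,0,0,0,20,0,0,0,0,0,0,20,0,0,0,0,0,0,20]'
```

```text
clock: 12.18
eef_pos: [0.5762, 0.1762, 0.1403]
tool_rot: [-0.069, 0.998, 0.0, 0.001]
ft_force: [-0.6, -0.9, 0.3]
grip_width: 0.0854
grasp_force: 0.0
clock: 12.68
eef_pos: [0.5778, 0.177, 0.1423]
tool_rot: [-0.07, 0.998, 0.0, 0.003]
ft_force: [-0.7, -0.9, 3.6]
grip_width: 0.0283
grasp_force: 59.3
```

The pads hold the cap (28 mm). I lift slightly and carry the flask back to the row line.

```bash
python3 -m inch '[0,0,3,0,0,0,20,0,0,5,0,0,0,20,-8,-5,5,0,0,0,20,-17,-10,5,0,0,0,20,-26,-15,5,0,0,0,20,-34,-19,5,0,0,0,20,-34,-19,3,0,0,0,20,-34,-19,1,0,0,0,20]'
python3 -m inch '[0,0,0,0,0,0,20,0,0,-1,0,0,0,20,0,0,-1,0,0,0,20]'
```

```text
clock: 13.35
eef_pos: [0.5429, 0.1579, 0.1423]
tool_rot: [-0.07, 0.998, 0.0, 0.002]
ft_force: [-2.8, -2.0, 11.8]
grip_width: 0.0284
grasp_force: 61.3
clock: 13.6
eef_pos: [0.5442, 0.1583, 0.1422]
tool_rot: [-0.07, 0.998, 0.001, 0.003]
ft_force: [-1.7, -2.1, 4.6]
grip_width: 0.0286
grasp_force: 60.5
```

```bash
python3 -m inch '[0,0,0,0,0,0,100,0,0,0,0,0,0,100,0,0,0,0,0,0,100,0,0,0,0,0,0,100,0,0,20,0,0,0,100,0,0,50,0,0,0,100,0,0,90,0,0,0,100,0,0,130,0,0,0,100]'
python3 -m inch '[-40,-30,0,0,0,0,50,-80,-60,0,0,0,0,50,-120,-100,0,0,0,0,50,-140,-140,0,0,0,0,50,-160,-180,0,0,0,0,50,-160,-220,0,0,0,0,50,-160,-220,0,0,0,0,50]'
python3 - <<'E'
from h import *
def stn(X): 
    d=X[:2]-ST[:2];c,s=np.cos(ST[2]),np.sin(ST[2]); return np.round(1000*np.array([c*d[0]+s*d[1],-s*d[0]+c*d[1],X[2]]),1)
D={}
S=bot.camera("scene");T=bot.camera("top");cv2.imwrite("pics/s8.png",S);cv2.imwrite("pics/t8.png",T)
for n in("flask","flask_cap","knob","tin","jar","flask_twin","bolt_nose","stile"):
    for c in("scene","top"):
        for _ in range(2 if n in("knob","flask") else 1): 
            D.setdefault((n,c),[]).extend((np.array(d["uv"]),round(d["confidence"],2)) for d in bot.spot_point(c,n))
    best=[]
    for a,ca in D[n,"scene"]:
        for b,cb in D[n,"top"]:
            X=tri(a,b);e=np.abs(proj("scene",X)-a).max()
            if e<1.5 and -.03<X[2]<.3: best.append((stn(X),np.round(X,4),a.round(1),b.round(1),ca,cb,round(e,2)))
    for b in best[:5]: print(n,*b)
o=bot.get_obs();print(o["eef_pos"])
E
```

```text
clock: 14.27
eef_pos: [0.5422, 0.1579, 0.2714]
tool_rot: [-0.07, 0.998, 0.0, 0.001]
ft_force: [0.8, 0.2, -0.3]
grip_width: 0.0853
grasp_force: 0.0
clock: 14.85
eef_pos: [0.3814, -0.0636, 0.2715]
tool_rot: [-0.07, 0.998, 0.0, 0.002]
ft_force: [1.8, -0.1, -0.4]
grip_width: 0.0426
grasp_force: 0.0
flask [-112.8   77.5   20.6] [0.5425 0.1604 0.0206] [242.7 251.4] [231.8 178.2] 0.93 0.86 0.62
flask [-112.8   77.5   20.6] [0.5425 0.1604 0.0206] [242.7 251.4] [231.8 178.2] 0.93 0.86 0.62
flask [-383.7 -105.7   34.1] [ 0.2997 -0.0588  0.0341] [256.2 156.8] [307.8 261.6] 0.8 0.56 0.14
flask [-383.7 -105.7   34.1] [ 0.2997 -0.0588  0.0341] [256.2 156.8] [307.8 261.6] 0.8 0.56 0.14
flask [-112.8   77.5   20.6] [0.5425 0.1604 0.0206] [242.7 251.4] [231.8 178.2] 0.93 0.86 0.62
flask_cap [-372.2 -254.4   34.5] [ 0.3318 -0.2045  0.0345] [221.1 134.8] [360.  249.2] 0.98 0.69 0.98
flask_cap [-254.9   21.6   16.3] [0.4096 0.0852 0.0163] [259.6 208.6] [256.4 223.6] 0.69 0.79 0.01
flask_cap [-331.8  303.1   36. ] [0.2942 0.3532 0.036 ] [349.3 244.5] [159.5 265.1] 0.62 0.84 1.35
knob [ -17.3 -111.8  249.
[... 183 characters left out ...]
1.8  249.9] [ 0.6634 -0.0139  0.2499] [160.3 195.5] [299.6 108.7] 0.6 0.56 0.14
knob [ -17.3 -111.8  249.9] [ 0.6634 -0.0139  0.2499] [160.3 195.5] [299.6 108.7] 0.6 0.56 0.14
tin [-118.5  -60.3    0.9] [0.556  0.0231 0.0009] [210.8 225.1] [277.9 175.1] 0.6 0.97 0.96
jar [-125.1 -207.4   10.4] [ 0.57   -0.1235  0.0104] [176.8 194. ] [324.6 171.5] 0.87 0.97 0.53
flask_twin [-115.   189.7   10. ] [0.5247 0.2711 0.01  ] [272.9 276.5] [195.2 184.4] 0.8 0.78 0.98
bolt_nose [ -22.  -166.9  188.4] [ 0.6664 -0.0691  0.1884] [152.4 194.6] [319.  116.5] 0.73 0.52 1.12
stile [   3.9 -163.5  203.8] [ 0.6916 -0.062   0.2038] [144.2 198.4] [316.  105.6] 0.77 0.88 0.38
[ 0.38299906 -0.06198162  0.27106345]
```

The flask is at station (-113, 77), upright and let go; the neighbours are unmoved. Next is the knob, pinched across station x, so the tool has to turn by a quarter.

```bash
python3 -c "
from h import *
print(np.round(bot.get_obs()['joint_pos'],3))
for c,u in(('scene',(161.4,195.2)),('scene',(160.3,195.5)),('top',(301.9,110.5)),('top',(299.6,108.7))): print(ray_z(c,u,.239))
Rz=lambda a:R.from_rotvec([0,0,a])
for s in(1,-1): go([.663,-.016,.31],Rz(s*np.pi/2)*toolR(0,ST[2]))"
python3 -m inch '[25,0,15,0,0,0.12,50,55,0,30,0,0,0.24,50,90,5,40,0,0,0.36,50,125,10,40,0,0,0.48,50,160,20,40,0,0,0.6,50,190,30,40,0,0,0.72,50,220,40,40,0,0,0.84,50,250,45,40,0,0,0.96,50]'
python3 -c "
from h import *
print(np.round(bot.get_obs()['joint_pos'],3))
Rz=lambda a:R.from_rotvec([0,0,a])
for s in(1,-1): go([.663,-.016,.31],Rz(s*np.pi/2)*toolR(0,ST[2]))"
```

```text
[-0.162 -0.004 -0.149  1.422  0.002 -0.301]
[ 0.6583084  -0.01879341  0.239     ]
[ 0.66097024 -0.0198925   0.239     ]
[ 0.66393206 -0.02152867  0.239     ]
[ 0.66858814 -0.01598874  0.239     ]
shift [280.   46.   38.9] turn [-0.004  0.002  1.571]
shift [280.   46.   38.9] turn [ 0.002  0.004 -1.57 ]
clock: 16.62
eef_pos: [0.6344, -0.0158, 0.3107]
tool_rot: [-0.525, 0.851, 0.002, 0.002]
ft_force: [0.0, -0.2, 0.2]
grip_width: 0.0425
grasp_force: 0.0
[-0.027  0.524  0.65   1.696  0.004 -1.133]
shift [28.6 -0.2 -0.7] turn [-0.004 -0.     0.604]
shift [28.6 -0.2 -0.7] turn [-0.     0.006 -2.537]
```

```bash
python3 -m inch '[6,0,0,0,0,0.12,50,12,-1,0,0,0,0.24,50,18,-2,0,0,0,0.36,50,24,-3,0,0,0,0.48,50,28,-3,0,0,0,0.604,50,28,-3,0,0,0,0.604,50]'
python3 -m inch '[0,0,-20,0,0,0,50,0,0,-45,0,0,0,50,0,0,-60,0,0,0,50,0,0,-65,0,0,0,50,0,0,-69,0,0,0,50,0,0,-69,0,0,0,50]'
python3 -c "
from h import *
Rz=lambda a:R.from_rotvec([0,0,a])
go([.663,-.019,.24],Rz(np.pi/2)*toolR(0,ST[2]))"
```

```text
clock: 17.12
eef_pos: [0.6617, -0.0201, 0.31]
tool_rot: [0.753, -0.658, -0.002, -0.001]
ft_force: [0.2, -0.3, -0.4]
grip_width: 0.0425
grasp_force: 0.0
clock: 17.62
eef_pos: [0.6608, -0.0199, 0.2419]
tool_rot: [0.752, -0.659, -0.002, -0.001]
ft_force: [-0.4, -0.1, 0.1]
grip_width: 0.0424
grasp_force: 0.0
shift [ 2.2  0.9 -1.9] turn [-0.004 -0.002  0.009]
```

```bash
python3 -m inch '[1,0,-1,0,0,0,30,1,0,-1,0,0,0,15,1,0,-1,0,0,0,5,1,0,-1,0,0,0,5,1,0,-1,0,0,0,5,1,0,-1,0,0,0,5]'
```

```text
clock: 18.12
eef_pos: [0.6622, -0.0202, 0.2425]
tool_rot: [0.752, -0.659, -0.001, -0.001]
ft_force: [-2.3, -0.3, 5.4]
grip_width: 0.0142
grasp_force: 58.8
```

```bash
python3 -m inch '[0,1,3,-0.025,-0.003,0,5,0,2,5,-0.05,-0.007,0,5,0,3,8,-0.075,-0.01,0,5,-1,4,11,-0.099,-0.014,0,5,-1,4,11,-0.099,-0.014,0,5,-1,4,11,-0.099,-0.014,0,5]'
python3 - <<'E'
from h import *
S=bot.camera('scene');T=bot.camera('top');bot.spot_point
for c in("scene","top"):
    for n in("knob","bolt_nose"): print(c,n,[(np.round(d["uv"],1).tolist(),round(d["confidence"],2)) for d in bot.spot_point(c,n)])
cv2.imwrite('pics/p9.png',np.hstack([cv2.resize(S[155:235,120:200],(400,400),interpolation=cv2.INTER_CUBIC),cv2.resize(T[70:150,260:340],(400,400),interpolation=cv2.INTER_CUBIC)]))
E
```

```text
clock: 18.62
eef_pos: [0.6608, -0.0149, 0.2517]
tool_rot: [0.752, -0.658, 0.036, 0.032]
ft_force: [-1.7, 1.0, -2.5]
grip_width: 0.014
grasp_force: 58.6
scene knob [([157.9, 192.1], 0.75)]
scene bolt_nose []
top knob []
top bolt_nose []
```

```bash
python3 -m inch '[0,3,0,0,0,0,5,-1,6,0,0,0,0,5,-1,8,0,0,0,0,5,-1,8,0,0,0,0,5]'
```

```text
clock: 19.25
eef_pos: [0.66, -0.0079, 0.2525]
tool_rot: [0.751, -0.658, 0.037, 0.032]
ft_force: [-1.0, -1.2, -0.5]
grip_width: 0.014
grasp_force: 58.7
```

```bash
python3 -m inch '[-1,6,0,0,0,0,5,-2,12,0,0,0,0,5,-3,18,0,0,0,0,5,-3,24,0,0,0,0,5,-4,30,0,0,0,0,5,-5,36,0,0,0,0,5,-5,36,0,0,0,0,5]'
python3 - <<'E'
from h import *
S=bot.camera('scene');T=bot.camera('top')
for c in("scene","top"):
    for n in("knob","bolt_nose"): print(c,n,[(np.round(d["uv"],1).tolist(),round(d["confidence"],2)) for d in bot.spot_point(c,n)])
E
```

```text
clock: 19.83
eef_pos: [0.6548, 0.0303, 0.2519]
tool_rot: [0.752, -0.657, 0.036, 0.031]
ft_force: [-1.8, 0.5, -2.3]
grip_width: 0.0146
grasp_force: 58.6
scene knob [([174.2, 202.7], 0.53)]
scene bolt_nose [([159.9, 201.9], 0.64)]
top knob []
top bolt_nose []
```

The bolt is drawn about 44 mm with only light forces. I release the knob (it stays drawn) and pinch the gate's own top rail at station y ≈ 75, clear of the bolt, to pull it open.

```bash
python3 -m inch '[0,0,0,0,0,0,60,0,0,0,0,0,0,60,0,0,0,0,0,0,60,0,0,20,0,0,0,60,0,0,45,0.03,0.004,0,60,0,0,70,0.06,0.008,0,60,2,30,75,0.08,0.011,0,60,4,60,75,0.099,0.014,0,60]'
python3 -c "
from h import *
Rz=lambda a:R.from_rotvec([0,0,a])
g=W((.010,.075,.197));Rt=Rz(np.pi/2)*toolR(0,ST[2])
go(g+[0,0,.1],Rt);go(g,Rt)
bot.camera('scene');bot.camera('top')
for c in('scene','top'):
    for n in('knob','bolt_nose','gate_hinge','stile'): print(c,n,[(np.round(d['uv'],1).tolist(),round(d['confidence'],2)) for d in bot.spot_point(c,n)])
"
```

```text
clock: 20.8
eef_pos: [0.6606, 0.0864, 0.3316]
tool_rot: [0.751, -0.66, 0.001, -0.004]
ft_force: [0.0, -0.1, -0.9]
grip_width: 0.0515
grasp_force: 0.0
shift [  3.9  88.6 -34.6] turn [-0.005  0.007  0.012]
shift [   3.9   88.6 -134.6] turn [-0.005  0.007  0.012]
scene knob [([170.1, 204.5], 0.45)]
scene bolt_nose [([159.8, 200.3], 0.57)]
scene gate_hinge [([235.5, 280.3], 0.56), ([241.6, 251.5], 0.39)]
scene stile [([143.9, 196.8], 0.6), ([238.3, 251.9], 0.19)]
top knob [([188.5, 120.5], 0.15)]
top bolt_nose []
top gate_hinge [([187.6, 120.3], 0.79)]
top stile [([252.4, 144.0], 0.45), ([233.6, 178.4], 0.39)]
```

```bash
python3 -m inch '[1,30,0,0,0,0,60,2,60,-10,0,0,0,60,4,88,-35,0,0,0.01,60,4,89,-35,0,0,0.01,60,4,89,-60,0,0,0.01,60,4,89,-85,0,0,0.01,60,4,89,-95,0,0,0.01,60,4,89,-95,0,0,0.01,60]'
python3 -m inch '[0,0,-10,0,0,0,60,0,0,-20,0,0,0,60,0,0,-30,0,0,0,60,0,0,-38,0,0,0,60,0,0,-38,0,0,0,60]'
```

```text
clock: 21.97
eef_pos: [0.6611, 0.176, 0.228]
tool_rot: [0.755, -0.655, -0.004, 0.002]
ft_force: [-0.6, -0.3, -0.5]
grip_width: 0.0512
grasp_force: 0.0
clock: 22.38
eef_pos: [0.6623, 0.1765, 0.1923]
tool_rot: [0.755, -0.655, -0.002, 0.0]
ft_force: [0.3, -0.4, -0.1]
grip_width: 0.0516
grasp_force: 0.0
```

```bash
python3 -m inch '[0,0,0,0,0,0,40,0,0,0,0,0,0,20,0,0,0,0,0,0,5,0,0,0,0,0,0,5,0,0,0,0,0,0,5,0,0,0,0,0,0,5]'
python3 -c "
from h import *
o=bot.get_obs();print({k:np.round(o[k],4).tolist() for k in('eef_pos','tool_rot','ft_force','ft_torque','grip_width')})
h=W((.010,.165,0));p=np.array([.6630,.1760,0])
for t in(.05,.1,.15,.2,.25): print(t,np.round(1000*(h+R.from_rotvec([0,0,-t]).apply(p-h)-p),1))
"
```

```text
clock: 22.88
eef_pos: [0.6619, 0.1769, 0.1953]
tool_rot: [0.756, -0.655, -0.002, -0.001]
ft_force: [-4.8, -2.1, 2.9]
grip_width: 0.0178
grasp_force: 61.7
{'eef_pos': [0.6619, 0.1769, 0.1953], 'tool_rot': [0.7556, -0.655, -0.0021, -0.0005], 'ft_force': [-4.8116, -2.0688, 2.9282], 'ft_torque': [-0.2731, 1.1681, -0.0774], 'grip_width': 0.0178}
0.05 [-4.4 -0.4  0. ]
0.1 [-8.8 -0.7  0. ]
0.15 [-13.3  -0.7   0. ]
0.2 [-17.7  -0.4   0. ]
0.25 [-22.1  -0.    0. ]
```

```bash
python3 -m inch '[-2.2,-0.2,0,0,0,-0.025,5,-4.4,-0.4,0,0,0,-0.05,5,-6.6,-0.5,0,0,0,-0.075,5,-8.8,-0.7,0,0,0,-0.1,5,-11,-0.7,0,0,0,-0.125,5,-11,-0.7,0,0,0,-0.125,5]'
```

```text
clock: 23.38
eef_pos: [0.6523, 0.1761, 0.1953]
tool_rot: [0.713, -0.701, -0.001, -0.002]
ft_force: [1.0, -1.6, 1.5]
grip_width: 0.0178
grasp_force: 61.6
```

```bash
python3 -m inch '[-2.3,0,0,0,0,-0.025,5,-4.5,0.1,0,0,0,-0.05,5,-6.7,0.3,0,0,0,-0.075,5,-8.9,0.5,0,0,0,-0.1,5,-11.1,0.7,0,0,0,-0.125,5,-11.1,0.7,0,0,0,-0.125,5,-11.1,0.7,0,0,0,-0.125,5,-11.1,0.7,0,0,0,-0.125,5]'
python3 - <<'E'
from h import *
o=bot.get_obs();print({k:np.round(o[k],4).tolist() for k in('eef_pos','tool_rot','ft_force','joint_vel','grip_width')})
S=bot.camera('scene');T=bot.camera('top')
h=W((.010,.165,.212))
for t in(0,.2,.25,.3): 
    X=h+R.from_rotvec([0,0,-t]).apply(W((0,-.160,.212))-h);print(t,proj("scene",X).round(1),proj("top",X).round(1))
for c in('scene','top'):
    for n in('knob','bolt_nose','stile','flask','jar','tin'): print(c,n,[(np.round(d['uv'],1).tolist(),round(d['confidence'],2)) for d in bot.spot_point(c,n)])
cv2.imwrite('pics/p10.png',np.hstack([cv2.resize(S[150:310,110:270],(400,400),interpolation=cv2.INTER_CUBIC),cv2.resize(T[80:220,200:340],(400,400),interpolation=cv2.INTER_CUBIC)]))
E
```

```text
clock: 24.05
eef_pos: [0.6419, 0.1764, 0.1953]
tool_rot: [-0.668, 0.744, 0.0, 0.002]
ft_force: [0.9, -5.0, 6.1]
grip_width: 0.0178
grasp_force: 62.2
{'eef_pos': [0.6419, 0.1764, 0.1953], 'tool_rot': [-0.6684, 0.7438, 0.0003, 0.002], 'ft_force': [0.9494, -4.9626, 6.058], 'joint_vel': [0.0012, 0.001, 0.0007, 0.0051, 0.0013, 0.0077], 'grip_width': 0.0178}
0 [145.2 196.5] [314.9 106.2]
0.2 [165.3 182.7] [316.  130.6]
0.25 [170.6 179.8] [315.4 136.8]
0.3 [176.1 177.2] [314.5 142.9]
scene knob []
scene bolt_nose []
scene stile [([168.0, 184.3], 0.79)]
scene flask [([298.5, 183.0], 0.98), ([255.0, 156.4], 0.9), ([242.7, 251.2], 0.68), ([402.0, 241.3], 0.64), ([235.2, 278.1], 0.53)]
scene jar [([177.2, 192.9], 0.59)]
scene tin [([271.4, 276.1], 0.73)]
top knob [([282.5, 133.2], 0.63)]
top bolt_nose [([301.8, 145.9], 0.61)]
top stile [([317.5, 133.6], 0.78)]
top flask [([128.5, 312.8], 0.93)]
top jar [([326.2, 169.9], 0.7)]
top tin []
```

View pics/p10.png

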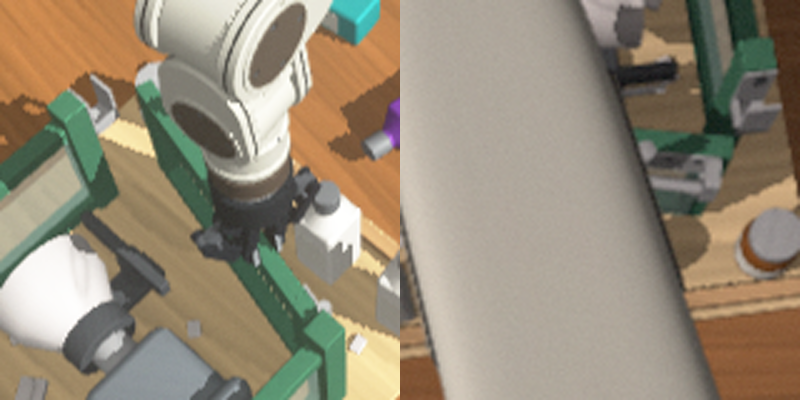

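The gate stands about 0.24 rad open, with the stile at (168,184) in the scene view and (317,134) in the top view. The fingers hold the rail, the bolt is still drawn with its nose clear of the keeper, and the flask is upright and undisturbed at (243,251). I hand the job in.

```bash
python3 -c "
from workcell import bot
print(bot.job_done())"
```

```text
the job is handed in; nothing more can be done
None
```

I handed the job in at about 24 s with the flask upright in its gap, the bolt drawn about 44 mm and the gate held open at roughly 0.24 rad by its top rail; the hand-in returned no verdict.

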